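# Put each overhauled piston with its cylinder's gland

## Task

Three hydraulic cylinders have been stripped, and each has its own dark plastic parts tray with its gland already in the far pocket. Put each of the three steel pistons into the empty near pocket of the tray whose gland has a spigot of the same width as the piston (smallest with smallest, largest with largest), standing flat on the tray floor the same way up as now and set down gently, not dropped. Leave the nut, the bearing and the bush where they lie on the bench.

Things in the scene. Friction and masses are not known exactly. Their poses are not given: they have to be found in the camera images.
- piston_40: the smallest piston: a bright steel disc 40 mm across and 36 mm tall with a 18 mm bore through its middle, a blue seal band and two dark green wear bands round its side, about 0.28 kg. Stands flat on the bench at the start. Origin at the centre of its underside, z up along its axis; yaw means nothing. Grip it across its outside.
- piston_50: the middle piston: a bright steel disc 50 mm across and 38 mm tall with a 22 mm bore through its middle, a blue seal band and two dark green wear bands round its side, about 0.47 kg. Stands flat on the bench at the start. Origin at the centre of its underside, z up along its axis; yaw means nothing. Grip it across its outside.
- piston_63: the largest piston: a bright steel disc 63 mm across and 42 mm tall with a 27 mm bore through its middle, a blue seal band and two dark green wear bands round its side, about 0.8 kg. Stands flat on the bench at the start. Origin at the centre of its underside, z up along its axis; yaw means nothing. Grip it across its outside.
- tray_40: dark parts tray, fixed; 176 (x, away from robot) x 126 (y) x 20 mm; walls, floor 3 mm. A divider at x = 0 makes two pockets, each 83.5 x 120 mm. Far pocket: this cylinder's grey iron gland, 32 mm tall, 55 mm flange below, upward spigot 40 mm wide (the smallest of three). Near pocket, centre x -43, y 0 mm: empty, for the piston. Origin: centre of underside, z up. Trays differ only in gland.
- tray_50: dark parts tray, fixed; 176 (x, away from robot) x 126 (y) x 20 mm; walls, floor 3 mm. A divider at x = 0 makes two pockets, each 83.5 x 120 mm. Far pocket: this cylinder's grey iron gland, 32 mm tall, 65 mm flange below, upward spigot 50 mm wide (the middle of three). Near pocket, centre x -43, y 0 mm: empty, for the piston. Origin: centre of underside, z up. Trays differ only in gland.
- tray_63: dark parts tray, fixed; 176 (x, away from robot) x 126 (y) x 20 mm; walls, floor 3 mm. A divider at x = 0 makes two pockets, each 83.5 x 120 mm. Far pocket: this cylinder's grey iron gland, 32 mm tall, 78 mm flange below, upward spigot 63 mm wide (the largest of three). Near pocket, centre x -43, y 0 mm: empty, for the piston. Origin: centre of underside, z up. Trays differ only in gland.
- nut: yellow-zinc plated hexagon nut, 41 mm over the flats, 47 mm over the corners, 22 mm tall, lying flat on the bench; not to be moved. Origin at the centre of its underside, z up.
- bearing: spherical plain bearing, 42 mm across, 20 mm tall: dark outer ring, bright inner ring with a 25 mm bore, lying flat on the bench; not to be moved. Origin at the centre of its underside, z up.
- bush: brass-coloured bush, 45 mm across, 34 mm tall, 35 mm bore, standing on the bench; not to be moved. Origin at the centre of its underside, z up.

How it is judged:
At the end, for the whole second after the job is handed in: Each piston stands in the near pocket of its own tray (centre at tray x -75 to -12 mm, y within 45 mm), underside under 6 mm above the tray's underside, upright within 0.1 rad, let go, at rest. Nut, bearing and bush are within 25 mm of where they began (x of piston_40 in the frame of tray_40 between -0.075 and -0.012 m and y of piston_40 in the frame of tray_40 between -0.045 and 0.045 m and z of piston_40 in the frame of tray_40 between 0 and 0.006 m and angle between each of piston_40, piston_50, piston_63's own z axis and vertical below 0.1 rad and linear speed of each of piston_40, piston_50, piston_63 below 0.02 m/s and contact force between each of piston_40, piston_50, piston_63 and the fingers below 0.1 N and x of piston_50 in the frame of tray_50 between -0.075 and -0.012 m and y of piston_50 in the frame of tray_50 between -0.045 and 0.045 m and z of piston_50 in the frame of tray_50 between 0 and 0.006 m and x of piston_63 in the frame of tray_63 between -0.075 and -0.012 m and y of piston_63 in the frame of tray_63 between -0.045 and 0.045 m and z of piston_63 in the frame of tray_63 between 0 and 0.006 m and distance of each of nut, bearing, bush from where it was at the start of the episode below 0.025 m); the robot touches nothing.
It fails at once if a piston was dropped or thrown (faster than 0.6 m/s with no finger on it) ((linear speed of piston_40 above 0.6 m/s and contact force between piston_40 and the fingers below 0.05 N) or (linear speed of piston_50 above 0.6 m/s and contact force between piston_50 and the fingers below 0.05 N) or (linear speed of piston_63 above 0.6 m/s and contact force between piston_63 and the fingers below 0.05 N)).
It fails at once if the nut, the bearing or the bush was moved by more than 25 mm (distance of any of nut, bearing, bush from where it was at the start of the episode above 0.025 m).
It also fails if it takes over 83 s, if anything falls off the work surface, if the arm or the gripper's body presses on something with over 40 N, if the wrist force passes 120 N, or if a joint passes its speed limit or range.

## Robot

A 7-joint arm with a two-finger parallel gripper is mounted at the origin on the work surface. World frame = base frame: x ahead of the robot, y to its left, z up, the work surface at z = 0. Lengths are in m, angles in rad, forces in N, time in s.
With the tool pointing down it reaches from about 0.425 to 0.925 m from the base axis. Payload 6.8 kg.
Tool frame: the origin (TCP) lies between the finger pads; the fingertips stand 8 mm ahead of it and the grasp point (between the pads) lies 11 mm behind it (robot.tcp_to_tips is the z of the fingertips in the tool frame, in m); z points along the fingers, y is the line along which they close (so a half turn about z gives the same grasp; the last joint's range is limited). The gripper opens to 88 mm and grips with 3 to 60 N. Pads are 20 mm wide; open, the fingers measure 115 mm over their backs; the gripper's body (75 mm by 178 mm) begins 61 mm behind the grasp point.
Start: joints at [1.103, 0.477, 0.022, 1.555, -0.011, 1.109, -0.083], TCP at [0.238, -0.632, 0.231] pointing down, gripper open.
Joint ranges: [-2.96, 2.96], [-0.34, 2.1], [-1.41, 1.46], [0.24, 2.44], [-1.37, 4.51], [0.17, 1.92], [-2.96, 2.96]. Speed limits (rad/s): [2.39, 2.39, 3.14, 3.14, 3.14, 3.14, 3.14].

## Interface

Orientations are given as a unit quaternion [w, x, y, z].
In Python, from plant import robot, eyes, boxes_of, spot_point gives the robot as it stands.
- The arm moves only by the shell command python3 -m inch 'ROWS' [OPENING]. ROWS is a JSON object of lists of equal length, an entry for each row: "xyz": the shift along the world's x, y, z in mm, a list of three; "twist": the turn, a rotation vector about the world's x, y, z in rad, a list of three. In form: {"xyz": [[tx, ty, tz], ...], "twist": [[rx, ry, rz], ...]}. A call has 1 to 20 rows; each row is the pose to reach, as a shift and turn from the pose commanded when the call began; what a row does not reach only later rows make up. A row lasts 1/8 s, in which the tool goes at most 62.5 mm and 10.7 degrees, less where a joint would pass 70% of its speed; a pose out of reach is approached as far as the arm can. A call with a gripper value outside its range is refused whole. OPENING is the finger opening in mm, from 0 to 87.8, set as the call begins (- or left out, the last holds). The fingers move at their own pace and stop on an object; the grip force is fixed at half the most. Time passes only in rows, so rows that repeat a pose let the fingers close. It gives the time, the measured TCP pose, the force, the opening and the grip force at its end, in the units of the state.
- robot.get_state(): the state, without advancing time (a new reading comes with each control period).
- eyes.snapshot(name): name is "scene" or "top" or "wrist"; returns a dict with "pixels" (420x560x3 uint8, red, green, blue), "fov_y" (degrees; the focal length in pixels is half the picture's height over the tangent of half this angle, whatever the lens; pixels are square), "cx", "cy" (the principal point, pixels), "D" ([k1, k2, p1, p2, k3] as OpenCV has them; the pictures are not rectified), "origin" and "orientation" of the camera in the world. Camera axes: x right, y down, z forward; pixel columns grow to the right and rows downward; lengths in m; the calibration is good to about 2 mm. A picture is of the moment at which its call begins. There is no depth.
- robot.close_job(): hands the job in; it is judged then, once.
Trained networks look in a picture, given as the dict that the camera call returned (one of the last four; its "shot" number tells which), for a name from the list of things; names that differ only in an ending like _2 or _b are one class to them, and where a whole thing is asked for, a point or a joint stands for the part that bears it (a point fixed in the world has none). Each returns a list of dicts, best first, with "conf" (0 to 1); they miss things now and then, are a little off and sometimes report something else, mostly with a low value. They report only what shows in the picture. A call takes as long as a camera call.
- boxes_of(picture, target): "location" ([x, y, z] in m, in the coordinates of the camera as it stood for that picture, good to about 4 mm: the middle of the surface that is visible of it).
- spot_point(picture, target): "location" ([x, y, z] in m, in the coordinates of the camera as it stood for that picture, good to about 4 mm: a listed point, or the origin of a listed thing).
The state is a dict: "t": time; "joint_pos": joint angles; "qd": joint speeds; "effort": joint torques, N m; "tcp_pos": TCP position; "eef_rot": TCP orientation; "force": force on the tool from outside, world axes, zero at the start; "ft_torque": the same for the moment, N m; "opening": finger opening in m; "finger_force": force on a finger pad.
Only numpy, scipy, OpenCV 4.12 (cv2) and the standard library are available. Lean on these libraries where they do the work, as an engineer would, in place of code of your own. Each camera call takes 0.05 s, during which the arm holds its last target. There are 200 camera calls.

## Working session

There is one attempt and no reset: what is moved stays moved. The work goes in short steps, Python scripts to look and compute and a shell command to move; the robot and the scene stay as the last step left them, time stands still between calls to the robot, and variables do not carry over. Pictures are saved under pics/ and viewed, at most 14 in all, crops included, and the job is handed in when it is done.

```bash
mkdir -p pics; cat > h.py <<'E'
from plant import robot, eyes, boxes_of, spot_point
import numpy as np, cv2
from scipy.spatial.transform import Rotation as R
N=["piston_40","piston_50","piston_63","tray_40","tray_50","tray_63","nut","bearing","bush"]
def rot(q): return R.from_quat(q,scalar_first=True)
def snap(cam,fn=None):
    p=eyes.snapshot(cam)
    if fn: cv2.imwrite('pics/'+fn,cv2.cvtColor(p['pixels'],cv2.COLOR_RGB2BGR))
    return p
def world(p,x): return rot(p['orientation']).apply(x)+p['origin']
def K(p):
    f=p['pixels'].shape[0]/2/np.tan(np.radians(p['fov_y'])/2)
    return np.array([[f,0,p['cx']],[0,f,p['cy']],[0,0,1.]])
def pix(p,w):
    c=rot(p['orientation']).inv().apply(np.atleast_2d(w)-p['origin'])
    return cv2.projectPoints(c,np.zeros(3),np.zeros(3),K(p),np.array(p['D']))[0].reshape(-1,2)
def ray(p,uv,z):
    n=cv2.undistortPoints(np.array([[uv]],float),K(p),np.array(p['D'])).ravel()
    d=rot(p['orientation']).apply([*n,1]); o=np.array(p['origin'])
    return o+d*(z-o[2])/d[2]
E
python3 - <<'E'
from h import *
np.set_printoptions(precision=3,suppress=True)
s=robot.get_state(); print(s['t'],s['tcp_pos'],s['eef_rot'],s['opening'])
for c in ('top','scene'):
    p=snap(c,c+'0.png'); print(c,p['origin'],p['orientation'])
    for n in N:
        for r in spot_point(p,n)[:4]:
            w=world(p,r['location']); print(n,round(r['conf'],2),w,pix(p,w)[0].round())
E
```

```text
0.0 [ 0.237 -0.631  0.23 ] [-0.001  0.984  0.179 -0.   ] 0.08758146297957702
top [ 0.358 -0.018  0.941] [-0.071  0.71  -0.699  0.047]
piston_40 0.95 [0.366 0.317 0.003] [137. 272.]
piston_40 0.94 [ 0.427 -0.198  0.   ] [380. 246.]
piston_40 0.84 [ 0.43   0.208 -0.002] [190. 242.]
piston_50 0.95 [0.366 0.317 0.003] [137. 272.]
piston_50 0.94 [ 0.427 -0.198  0.   ] [380. 246.]
piston_50 0.84 [ 0.43   0.208 -0.002] [190. 242.]
piston_63 0.95 [0.366 0.317 0.003] [137. 272.]
piston_63 0.94 [ 0.427 -0.198  0.   ] [380. 246.]
piston_63 0.84 [ 0.43   0.208 -0.002] [190. 242.]
tray_40 0.91 [0.678 0.005 0.002] [286. 132.]
tray_40 0.86 [ 0.681 -0.208  0.   ] [382. 132.]
tray_40 0.72 [ 0.656  0.169 -0.001] [212. 141.]
tray_40 0.53 [ 0.43  -0.201 -0.001] [381. 245.]
tray_50 0.91 [0.678 0.005 0.002] [286. 132.]
tray_50 0.86 [ 0.681 -0.208  0.   ] [382. 132.]
tray_50 0.72 [ 0.656  0.169 -0.001] [212. 141.]
tray_50 0.53 [ 0.43  -0.201 -0.001] [381. 245.]
tray_63 0.91 [0.678 0.005 0.002] [286. 132.]
tray_63 0.86 [ 0.681 -0.208  0.   ] [382. 132.]
tray_63 0.72 [ 0.656  0.169 -0.001] [212. 141.]
tray_6
[... 666 characters left out ...]
piston_63 0.6 [ 0.433 -0.199  0.001] [256. 148.]
tray_40 0.73 [ 0.66   0.173 -0.003] [265. 324.]
tray_40 0.72 [ 0.679 -0.205  0.002] [161. 191.]
tray_40 0.71 [0.68  0.013 0.002] [210. 263.]
tray_50 0.73 [ 0.66   0.173 -0.003] [265. 324.]
tray_50 0.72 [ 0.679 -0.205  0.002] [161. 191.]
tray_50 0.71 [0.68  0.013 0.002] [210. 263.]
tray_63 0.73 [ 0.66   0.173 -0.003] [265. 324.]
tray_63 0.72 [ 0.679 -0.205  0.002] [161. 191.]
tray_63 0.71 [0.68  0.013 0.002] [210. 263.]
nut 0.88 [ 0.428  0.073 -0.002] [330. 225.]
nut 0.74 [ 0.432  0.213 -0.001] [375. 275.]
bearing 0.59 [ 0.459 -0.055  0.002] [283. 191.]
bearing 0.18 [ 0.429 -0.198 -0.002] [258. 148.]
bush 0.78 [ 0.357 -0.296 -0.   ] [260. 114.]
```

```bash
python3 -c "
import cv2
a=cv2.imread('pics/top0.png')
cv2.imwrite('pics/top0b.png',cv2.resize(a[80:310,100:460],(800,511),interpolation=cv2.INTER_CUBIC))"
```

```text
(no output)
```

View pics/top0b.png

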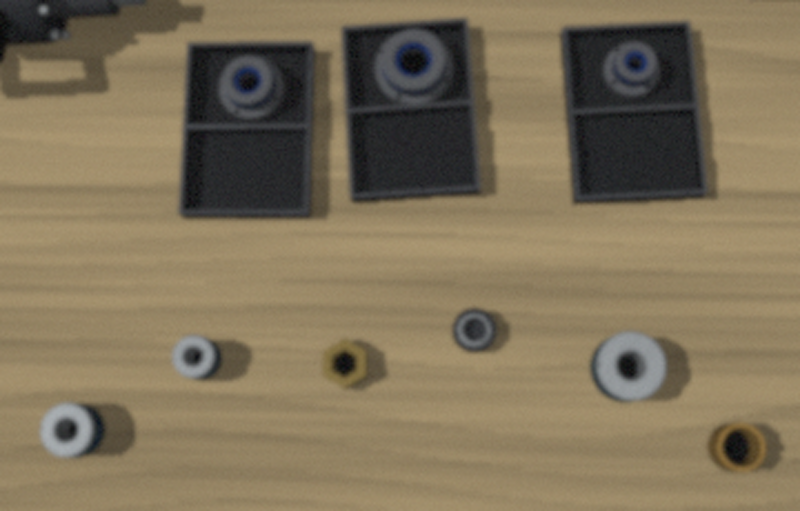

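View pics/scene0.png

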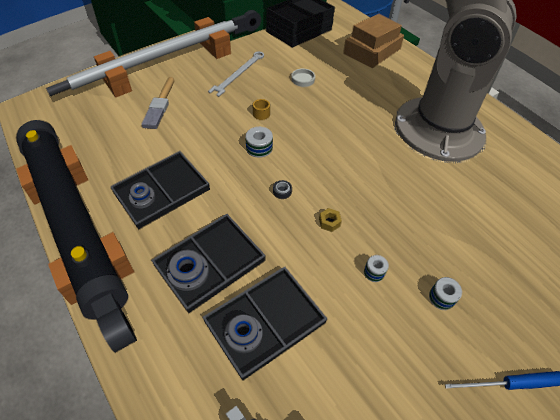

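The top view shows the pistons in crop pixels: large (630,367), small (195,357), middle (69,430). The tray glands, left to right, are middle, large and small. The bush, bearing and nut are clear of the pistons. Next I work out the geometry from the pixels.

```bash
python3 - <<'E'
from h import *
np.set_printoptions(precision=3,suppress=True)
p=snap('top')
W=lambda u,v,z: ray(p,(u/2.2222+100-.3,v/2.2222+80-.3),z)
for n,u,v,z,d in (('63',630,367,.042,37),('40',194,357,.036,22),('50',69,430,.038,28)):
    print(n,W(u,v,z),'dia',np.linalg.norm(W(u-d,v,z)-W(u+d,v,z)))
T={'50':[(190,44),(313,44),(310,215),(181,215)],'63':[(344,27),(466,21),(478,192),(352,199)],'40':[(563,28),(688,23),(705,195),(575,202)]}
for k,c in T.items():
    P=np.array([W(*q,.02) for q in c]); f=(P[0]+P[1])/2; b=(P[2]+P[3])/2
    ax=(f-b)[:2]; L=np.linalg.norm(ax); ax/=L; ctr=P.mean(0)[:2]
    print('tray',k,ctr,'L',L,'w',np.linalg.norm(P[0]-P[1]),np.linalg.norm(P[3]-P[2]),'yaw',np.arctan2(ax[1],ax[0]),'pocket',ctr-.043*ax)
E
```

```text
63 [ 0.427 -0.197  0.042] dia 0.06722380675877775
40 [0.431 0.205 0.036] dia 0.04142451031334185
50 [0.362 0.318 0.038] dia 0.052860232764229804
tray 50 [0.659 0.167] L 0.17557020133602685 w 0.1240990947755277 0.1259938759557956 yaw 0.011011117174597799 pocket [0.616 0.166]
tray 63 [0.68  0.008] L 0.17668767932152382 w 0.12198713625989248 0.12187937551811871 yaw 0.07093745896458256 pocket [0.637 0.005]
tray 40 [ 0.679 -0.21 ] L 0.17693532062263798 w 0.12407497826639988 0.12496781948671933 yaw 0.05439890355032307 pocket [ 0.636 -0.212]
```

```bash
python3 -m inch '{"xyz":[[10,22,0],[30,70,-5],[55,125,-10],[80,180,-20],[105,235,-30],[130,290,-40],[155,345,-50],[175,395,-65],[188,425,-75],[190,434,-80],[190,434,-80],[190,434,-80]],"twist":[[0,0,-0.02],[0,0,-0.06],[0,0,-0.1],[0,0,-0.15],[0,0,-0.2],[0,0,-0.25],[0,0,-0.3],[0,0,-0.33],[0,0,-0.35],[0,0,-0.36],[0,0,-0.36],[0,0,-0.36]]}' 87
python3 - <<'E'
from h import *
p=snap('wrist','w1.png')
for r in spot_point(p,'piston_63')[:3]: print(r['conf'],world(p,r['location']))
E
```

```text
t: 2.55
tcp_pos: [0.4273, -0.1995, 0.151]
eef_rot: [0.0, 1.0, -0.001, 0.0]
force: [-0.5, -0.3, -0.6]
opening: 0.0869
finger_force: 0.0
```

View pics/w1.png

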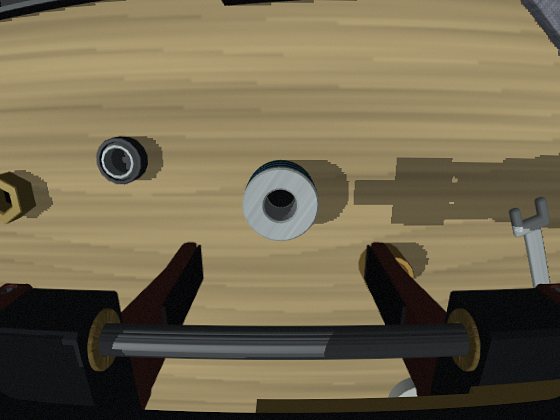

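The wrist view shows the large piston at (280,204), midway between the fingers, with the bush clear behind them. I'll descend and grip.

```bash
python3 -m inch '{"xyz":[[0,0,-15],[1,1,-50],[1,1,-85],[1,1,-110],[1,1,-125],[1,1,-133],[1,1,-136],[1,1,-136]],"twist":[[0,0,0],[0,0,0],[0,0,0],[0,0,0],[0,0,0],[0,0,0],[0,0,0],[0,0,0]]}'
python3 -m inch '{"xyz":[[0,0,0],[0,0,0],[0,0,0],[0,0,0],[0,0,0],[0,0,0],[0,0,0],[0,0,0]],"twist":[[0,0,0],[0,0,0],[0,0,0],[0,0,0],[0,0,0],[0,0,0],[0,0,0],[0,0,0]]}' 45
```

```text
t: 3.65
tcp_pos: [0.429, -0.197, 0.0151]
eef_rot: [0.0, 1.0, -0.0, 0.0]
force: [-0.0, -0.6, -0.3]
opening: 0.0869
finger_force: 0.0
t: 4.65
tcp_pos: [0.4289, -0.1969, 0.0149]
eef_rot: [0.0, 1.0, -0.0, 0.0]
force: [-0.8, 0.6, 5.7]
opening: 0.0625
finger_force: 30.0
```

```bash
python3 -m inch '{"xyz":[[0,0,8],[0,0,30],[0,0,55],[10,10,70],[40,39,75],[75,73,75],[110,107,75],[145,141,75],[175,171,75],[197,193,75],[206,201,75],[208,203,75],[208,203,75]],"twist":[[0,0,0],[0,0,0],[0,0,0],[0,0,0.01],[0,0,0.02],[0,0,0.03],[0,0,0.04],[0,0,0.05],[0,0,0.06],[0,0,0.07],[0,0,0.07],[0,0,0.07],[0,0,0.07]]}'
python3 - <<'E'
from h import *
snap('top','t2.png');snap('wrist','w2.png')
a=cv2.imread('pics/t2.png')[80:310,100:460];b=cv2.imread('pics/w2.png')
cv2.imwrite('pics/c2.png',np.hstack([cv2.resize(a,(430,275)),cv2.resize(b,(366,275))]))
E
```

```text
t: 6.28
tcp_pos: [0.6354, 0.0046, 0.0891]
eef_rot: [0.001, 0.999, 0.034, -0.001]
force: [0.3, 0.2, -7.7]
opening: 0.0628
finger_force: 30.0
```

View pics/c2.png

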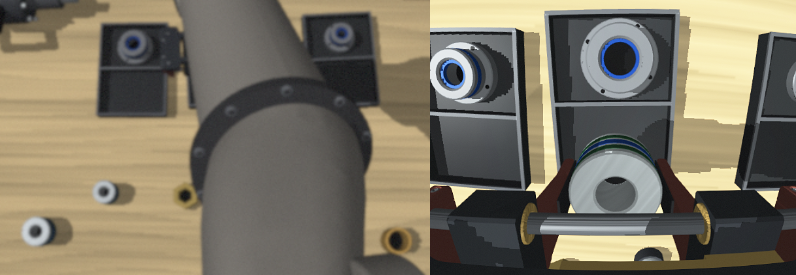

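The wrist view shows the piston held square over the near pocket of the tray with the largest gland. I'll lower it, checking force before release.

```bash
python3 -m inch '{"xyz":[[0,0,-10],[0,0,-30],[0,0,-48],[0,0,-60],[0,0,-65],[0,0,-68],[0,0,-70],[0,0,-71],[0,0,-71]],"twist":[[0,0,0],[0,0,0],[0,0,0],[0,0,0],[0,0,0],[0,0,0],[0,0,0],[0,0,0],[0,0,0]]}'
```

```text
t: 7.5
tcp_pos: [0.6368, 0.0062, 0.0189]
eef_rot: [0.0, 0.999, 0.035, 0.0]
force: [0.9, 0.1, -7.9]
opening: 0.0625
finger_force: 30.0
```

```bash
python3 -m inch '{"xyz":[[0,0,-0.5],[0,0,-1],[0,0,-1],[0,0,-1]],"twist":[[0,0,0],[0,0,0],[0,0,0],[0,0,0]]}'
python3 -m inch '{"xyz":[[0,0,0],[0,0,0],[0,0,0],[0,0,0],[0,0,0]],"twist":[[0,0,0],[0,0,0],[0,0,0],[0,0,0],[0,0,0]]}' 76
```

```text
t: 8.0
tcp_pos: [0.6368, 0.0062, 0.0181]
eef_rot: [0.0, 0.999, 0.035, 0.0]
force: [-1.6, 0.1, -1.4]
opening: 0.0626
finger_force: 30.0
t: 8.62
tcp_pos: [0.6368, 0.0062, 0.0177]
eef_rot: [0.0, 0.999, 0.035, 0.0]
force: [0.5, -0.3, -0.4]
opening: 0.076
finger_force: 0.0
```

```bash
python3 -m inch '{"xyz":[[0,0,10],[0,0,40],[0,0,80],[-10,12,115],[-40,46,130],[-75,86,132],[-110,126,132],[-145,166,132],[-180,206,132],[-215,246,132],[-245,281,132],[-265,304,132],[-273,313,132],[-273,313,132],[-273,313,132]],"twist":[[0,0,0],[0,0,0],[0,0,0],[0,0,-0.01],[0,0,-0.02],[0,0,-0.03],[0,0,-0.04],[0,0,-0.05],[0,0,-0.06],[0,0,-0.07],[0,0,-0.07],[0,0,-0.07],[0,0,-0.07],[0,0,-0.07],[0,0,-0.07]]}' 87
python3 - <<'E'
from h import *
p=snap('wrist','w3.png')
for r in spot_point(p,'piston_50')[:3]: print(r['conf'],world(p,r['location']))
snap('scene','s3.png')
a=cv2.imread('pics/s3.png');b=cv2.imread('pics/w3.png')
cv2.imwrite('pics/c3.png',np.hstack([cv2.resize(a,(400,300)),cv2.resize(b,(400,300))]))
E
```

```text
t: 10.5
tcp_pos: [0.3648, 0.318, 0.1497]
eef_rot: [0.0, 1.0, -0.001, 0.0]
force: [-0.5, -0.9, 0.2]
opening: 0.087
finger_force: 0.0
0.8 [ 0.36095275  0.3231088  -0.00254394]
0.7 [ 0.43290145  0.20927618 -0.00124433]
```

View pics/c3.png

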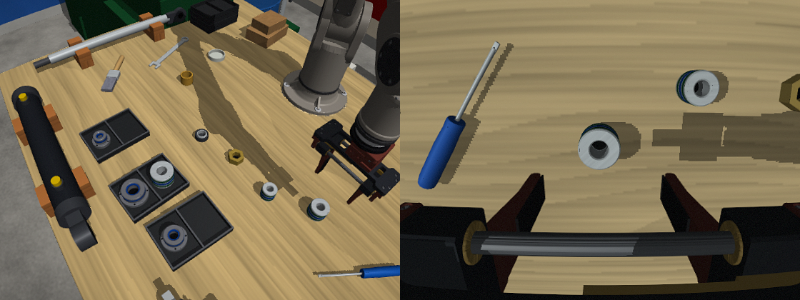

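The large piston stands in its tray, and the middle piston lies between the fingers (wrist view, 598,148 in the composite). I'll grip it.

```bash
python3 -m inch '{"xyz":[[0,0,-15],[-1,1,-50],[-2,2,-85],[-2,2,-110],[-2,2,-125],[-2,2,-132],[-2,2,-135],[-2,2,-135]],"twist":[[0,0,0],[0,0,0],[0,0,0],[0,0,0],[0,0,0],[0,0,0],[0,0,0],[0,0,0]]}'
python3 -m inch '{"xyz":[[0,0,0],[0,0,0],[0,0,0],[0,0,0],[0,0,0],[0,0,0],[0,0,0],[0,0,0],[0,0,0]],"twist":[[0,0,0],[0,0,0],[0,0,0],[0,0,0],[0,0,0],[0,0,0],[0,0,0],[0,0,0],[0,0,0]]}' 35
python3 -m inch '{"xyz":[[0,0,8],[0,0,30],[0,0,55],[10,-6,70],[40,-24,75],[80,-48,75],[120,-72,75],[160,-96,75],[200,-120,75],[235,-141,75],[248,-149,75],[253,-152,75],[253,-152,75]],"twist":[[0,0,0],[0,0,0],[0,0,0],[0,0,0],[0,0,0],[0,0,0],[0,0,0],[0,0,0],[0,0,0.01],[0,0,0.01],[0,0,0.01],[0,0,0.01],[0,0,0.01]]}'
```

```text
t: 11.65
tcp_pos: [0.362, 0.3215, 0.0151]
eef_rot: [-0.0, 1.0, -0.0, 0.0]
force: [-0.1, -0.4, 0.8]
opening: 0.0869
finger_force: 0.0
t: 12.78
tcp_pos: [0.3617, 0.3214, 0.0148]
eef_rot: [-0.0, 1.0, -0.0, 0.0]
force: [0.5, 1.0, 2.9]
opening: 0.0495
finger_force: 30.0
t: 14.4
tcp_pos: [0.6134, 0.17, 0.0893]
eef_rot: [-0.0, 1.0, 0.005, -0.001]
force: [-0.9, -0.4, -4.5]
opening: 0.0496
finger_force: 30.0
```

```bash
python3 - <<'E'
from h import *
snap('wrist','w4.png')
E
```

```text
(no output)
```

View pics/w4.png

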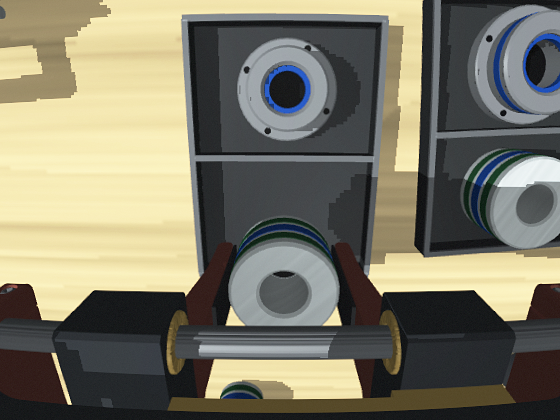

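The middle piston is over the middle tray's near pocket. I'll lower it.

```bash
python3 -m inch '{"xyz":[[0,0,-10],[1,-1,-30],[2,-1,-48],[2,-1,-60],[2,-1,-65],[2,-1,-68],[2,-1,-70],[2,-1,-71],[2,-1,-72],[2,-1,-72],[2,-1,-72]],"twist":[[0,0,0],[0,0,0],[0,0,0],[0,0,0],[0,0,0],[0,0,0],[0,0,0],[0,0,0],[0,0,0],[0,0,0],[0,0,0]]}'
```

```text
t: 15.82
tcp_pos: [0.6168, 0.1683, 0.0179]
eef_rot: [-0.0, 1.0, 0.005, 0.0]
force: [-0.3, -0.3, -3.1]
opening: 0.0495
finger_force: 30.0
```

```bash
python3 -m inch '{"xyz":[[0,0,-0.5],[0,0,-0.5],[0,0,-0.5]],"twist":[[0,0,0],[0,0,0],[0,0,0]]}'
python3 -m inch '{"xyz":[[0,0,0],[0,0,0],[0,0,0],[0,0,0],[0,0,0]],"twist":[[0,0,0],[0,0,0],[0,0,0],[0,0,0],[0,0,0]]}' 70
python3 -m inch '{"xyz":[[0,0,10],[0,0,40],[0,0,80],[-10,2,115],[-40,9,130],[-75,16,132],[-110,24,132],[-145,31,132],[-175,38,132],[-186,40,132],[-186,40,132],[-186,40,132]],"twist":[[0,0,0],[0,0,0],[0,0,0],[0,0,0],[0,0,0],[0,0,0],[0,0,0],[0,0,-0.01],[0,0,-0.01],[0,0,-0.01],[0,0,-0.01],[0,0,-0.01]]}'
python3 - <<'E'
from h import *
p=snap('wrist','w5.png')
for r in spot_point(p,'piston_40')[:3]: print(r['conf'],world(p,r['location']))
E
```

```text
t: 16.2
tcp_pos: [0.6169, 0.1683, 0.0179]
eef_rot: [-0.0, 1.0, 0.005, 0.0]
force: [-3.6, -1.4, 6.2]
opening: 0.0494
finger_force: 30.0
t: 16.82
tcp_pos: [0.6167, 0.1682, 0.0171]
eef_rot: [-0.0, 1.0, 0.005, 0.0]
force: [-0.5, 0.4, 0.1]
opening: 0.0702
finger_force: 0.0
t: 18.32
tcp_pos: [0.432, 0.208, 0.1494]
eef_rot: [-0.0, 1.0, -0.001, 0.0]
force: [0.6, 0.3, -0.5]
opening: 0.0699
finger_force: 0.0
0.58 [ 0.43333357  0.20953899 -0.00360981]
```

View pics/w5.png

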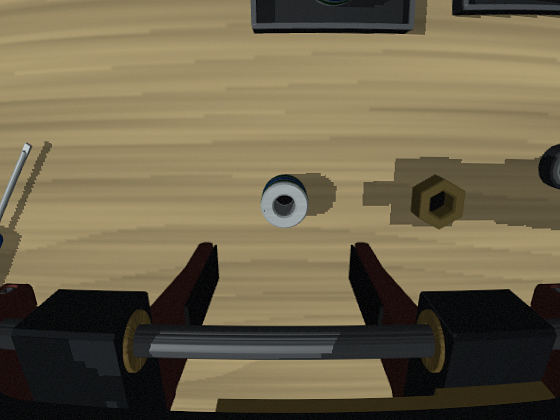

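The small piston is at (284,202), centred between the fingers, and the nut is well clear of the right finger.

```bash
python3 -m inch '{"xyz":[[0,0,-15],[0,1,-50],[0,1,-85],[0,1,-110],[0,1,-125],[0,1,-132],[0,1,-134],[0,1,-134]],"twist":[[0,0,0],[0,0,0],[0,0,0],[0,0,0],[0,0,0],[0,0,0],[0,0,0],[0,0,0]]}'
python3 -m inch '{"xyz":[[0,0,0],[0,0,0],[0,0,0],[0,0,0],[0,0,0],[0,0,0],[0,0,0],[0,0,0],[0,0,0]],"twist":[[0,0,0],[0,0,0],[0,0,0],[0,0,0],[0,0,0],[0,0,0],[0,0,0],[0,0,0],[0,0,0]]}' 25
python3 -m inch '{"xyz":[[0,0,8],[0,0,30],[0,0,60],[5,-10,75],[20,-41,75],[40,-82,75],[62,-127,75],[84,-172,75],[106,-217,75],[128,-262,75],[150,-307,75],[172,-352,75],[190,-388,75],[201,-411,75],[205,-419,75],[205,-419,75],[205,-419,75]],"twist":[[0,0,0],[0,0,0],[0,0,0],[0,0,0],[0,0,0],[0,0,0.01],[0,0,0.01],[0,0,0.02],[0,0,0.02],[0,0,0.03],[0,0,0.03],[0,0,0.04],[0,0,0.05],[0,0,0.05],[0,0,0.05],[0,0,0.05],[0,0,0.05]]}'
python3 - <<'E'
from h import *
snap('wrist','w6.png')
E
```

```text
t: 19.42
tcp_pos: [0.4311, 0.2094, 0.0157]
eef_rot: [-0.0, 1.0, -0.0, 0.001]
force: [0.1, 0.7, 0.2]
opening: 0.0703
finger_force: 0.0
t: 20.55
tcp_pos: [0.4307, 0.209, 0.0153]
eef_rot: [0.0, 1.0, -0.0, 0.0]
force: [-0.3, -1.5, 5.3]
opening: 0.0398
finger_force: 30.0
t: 22.68
tcp_pos: [0.6353, -0.2078, 0.0901]
eef_rot: [-0.001, 1.0, 0.026, -0.0]
force: [-0.4, 0.5, -2.5]
opening: 0.0392
finger_force: 30.0
```

View pics/w6.png

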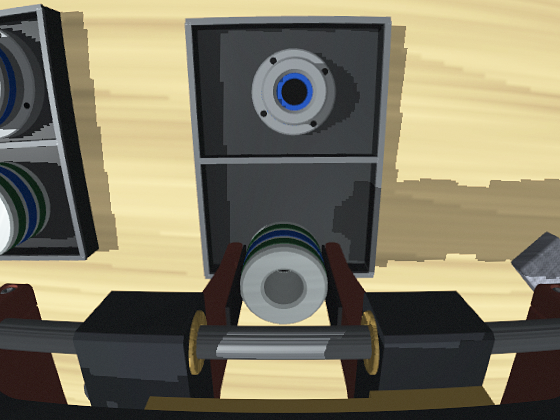

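The small piston is held over the near pocket of the smallest-gland tray. I'll lower it; contact should come near TCP z 0.018.

```bash
python3 -m inch '{"xyz":[[0,0,-10],[1,-1,-30],[2,-2,-48],[2,-2,-60],[2,-2,-65],[2,-2,-68],[2,-2,-70],[2,-2,-71],[2,-2,-72],[2,-2,-72],[2,-2,-72]],"twist":[[0,0,0],[0,0,0],[0,0,0],[0,0,0],[0,0,0],[0,0,0],[0,0,0],[0,0,0],[0,0,0],[0,0,0],[0,0,0]]}'
```

```text
t: 24.1
tcp_pos: [0.6379, -0.2119, 0.0185]
eef_rot: [0.0, 1.0, 0.025, 0.0]
force: [0.3, 0.4, -0.7]
opening: 0.0392
finger_force: 30.0
```

```bash
python3 -m inch '{"xyz":[[0,0,-0.4],[0,0,-0.4],[0,0,-0.4]],"twist":[[0,0,0],[0,0,0],[0,0,0]]}'
python3 -m inch '{"xyz":[[0,0,0],[0,0,0],[0,0,0],[0,0,0],[0,0,0]],"twist":[[0,0,0],[0,0,0],[0,0,0],[0,0,0],[0,0,0]]}' 66
python3 -m inch '{"xyz":[[0,0,10],[0,0,40],[0,0,80],[-10,-10,120],[-40,-40,150],[-75,-75,180],[-110,-110,200],[-145,-145,200],[-180,-180,200],[-210,-210,200],[-230,-250,200],[-250,-280,200],[-260,-300,200],[-260,-300,200],[-260,-300,200]],"twist":[[0,0,0],[0,0,0],[0,0,0],[0,0,0],[0,0,0],[0,0,0],[0,0,0],[0,0,0],[0,0,0],[0,0,0],[0,0,0],[0,0,0],[0,0,0],[0,0,0],[0,0,0]]}'
python3 - <<'E'
from h import *
np.set_printoptions(precision=3,suppress=True)
p=snap('top','t7.png')
for n in ('piston_40','nut','bearing','bush'):
    for r in spot_point(p,n)[:4]: print(n,round(r['conf'],2),world(p,r['location']))
a=cv2.imread('pics/t7.png')[80:310,100:460]
cv2.imwrite('pics/t7b.png',cv2.resize(a,(800,511),interpolation=cv2.INTER_CUBIC))
E
```

```text
t: 24.48
tcp_pos: [0.638, -0.2118, 0.0184]
eef_rot: [0.0, 1.0, 0.025, 0.0]
force: [-1.6, 0.0, 5.1]
opening: 0.0396
finger_force: 30.0
t: 25.1
tcp_pos: [0.6376, -0.2118, 0.0177]
eef_rot: [-0.0, 1.0, 0.025, -0.0]
force: [-0.2, 0.0, 0.1]
opening: 0.066
finger_force: 0.0
t: 26.98
tcp_pos: [0.3792, -0.5102, 0.2178]
eef_rot: [-0.0, 1.0, 0.026, 0.0]
force: [-0.3, 0.7, 0.2]
opening: 0.066
finger_force: 0.0
piston_40 0.69 [0.618 0.167 0.004]
piston_40 0.66 [0.638 0.008 0.003]
piston_40 0.63 [ 0.639 -0.211 -0.001]
nut 0.62 [ 0.434  0.065 -0.   ]
nut 0.16 [0.685 0.005 0.002]
bearing 0.51 [ 0.462 -0.054  0.001]
bearing 0.41 [ 0.641 -0.211  0.003]
bush 0.95 [ 0.357 -0.295  0.003]
bush 0.35 [ 0.682 -0.21   0.001]
```

View pics/t7b.png

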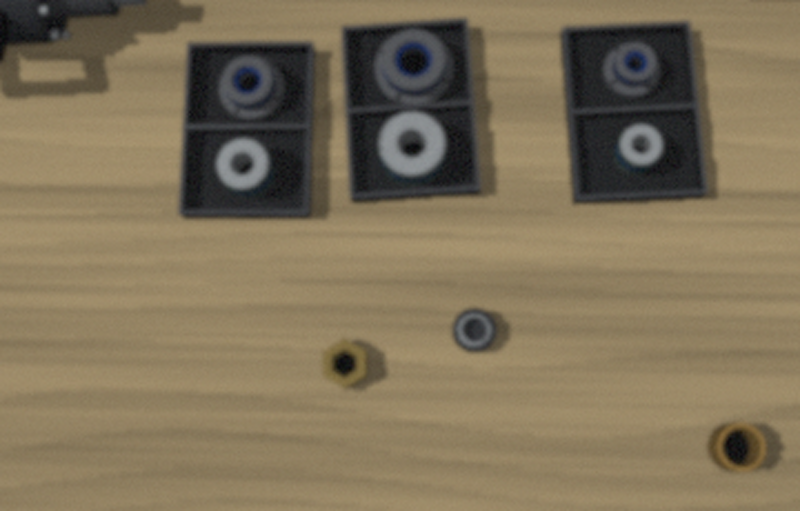

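All three pistons stand in their near pockets, at (242,163), (412,143) and (641,145). The nut, bearing and bush have not moved, so I'm handing in.

```bash
python3 -c "
from plant import robot
print(robot.close_job())"
```

```text
the job is handed in; nothing more can be done
None
```

I set each piston down gently in the near pocket of its matching tray, left the nut, bearing and bush where they lay, and handed the job in at about 27 s; the hand-in gave no verdict.

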